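Lock the readout cover with the quarter-turn key

TASK

Take the flat-bladed key from its stand, put its blade in the slotted latch of the readout housing's cover and turn it clockwise (seen from above), about a quarter turn, until it comes up against its stop and the cover is fully home, with the blade pressed lightly into the slot all the while and without forcing it against the stop. Then stand the key back in the hole of its stand and let go, and leave the other things on the bench alone.

Things in the scene. Friction and masses are not known exactly. Their poses are not given: they have to be found in the camera images.
- key: Key, 114 mm long, 70 to 180 g, upright in its stand at the start. Origin: middle of the blade's flat lower end; z up along the key, x along the blade's width. Steel blade 20 wide (x), 3 thick (y), 11 long; above it a round shank, 16 diameter, to z = 60; collar, 38 diameter, z = 60 to 68; black handle 34 (x) x 14 (y), z = 68 to 114.
- key_grip (a point): Where to grip the key: the middle of its flat black handle, 92 mm above the blade's end; same axes as the key. Grip across the 14 mm thickness (y).
- stand: Fixed black block 60 x 60, 65 mm high, on a steel foot plate 90 x 90 x 4. Origin: centre of the underside. An upright square hole, 25 x 25 mm, goes right through its middle; the key stands loosely in it at any yaw, its collar resting on the block's top and the blade's end 5 mm above this origin.
- housing: Fixed grey box 150 (x) x 200 (y) x 60 mm high, turned by up to 17 degrees. Origin: centre of the underside. Sunk in its top is a white cover, 114 x 154, which stands 4.5 to 5.2 mm proud of the rim while the latch is open and is drawn down, 3.3 mm per radian, as the latch turns clockwise; at the latch's stop it is flush, 60 mm above this origin.
- latch_axis (a point): Point on the latch's upright axis, level with the cover's top and sinking with it; it does not turn with the latch (its axes are the housing's). The latch is a round steel head, 35 mm diameter, its top 8 mm above this point, with a straight slot 5 wide and 8 deep right across it, open at both ends: the slot's floor is at this point. The blade has 5 degrees of play either way.
- latch_front (a point): Cover's top 30 mm in front of the latch (housing's -x). The head is sprung: it sinks up to 3 mm (2 N to start, 9 N at 3 mm, then rigid). From above, the open slot points 57 to 109 degrees counter-clockwise from the housing's x (feel it); its firm stop (some 2 N m per rad) comes 77 to 89 degrees clockwise of there. Turning takes about 0.1 N m (0.25 at the stop is too much); it stays where left.
- toolholder: Bystander: steel tool holder with a cutter, 62 diameter, 110 mm high, beyond the work. Origin: centre of its underside. Leave it alone.
- flask: Bystander: steel vacuum flask, 68 diameter, 240 mm high, at the left. Origin: centre of its underside. Leave it alone.
- beaker: Bystander: glass beaker, 70 diameter, 85 mm high, at the right. Origin: centre of its underside. Leave it alone.
- nut: Bystander: dark steel collet nut, a ring 48 diameter, 20 mm high, beyond the work. Origin: centre of its underside. Leave it alone.
Mind the look-alikes: they are no part of the job. What is shaped like the key but purple or white is not meant.

How it is judged (in metres and radians):
On the way, in this order (a step that is already met when the one before it is completed fails the run):
1. the key's blade is down in the latch's slot (5 mm deep or more) while the cover still stands proud (z of key in the frame of latch_axis below 0.003 m and horizontal distance between key and latch_axis below 0.008 m and z of latch_axis in the frame of housing above 0.0625 m), for 0.05 s.
2. the cover is fully home, with the key's blade still in the slot (z of latch_axis in the frame of housing below 0.0602 m and z of key in the frame of latch_axis below 0.003 m and horizontal distance between key and latch_axis below 0.01 m), for 0.1 s.
At the end, for the whole second after the job is handed in: the cover is home (within 0.2 mm of flush with the housing's rim, latch at its stop), and the key stands released in the stand's hole, collar down on the block (within 4 mm), upright within 7 degrees and at rest (z of latch_axis in the frame of housing below 0.0602 m and horizontal distance between key and stand below 0.008 m and z of key in the frame of stand below 0.009 m and angle between key's own z axis and vertical below 0.12 rad and linear speed of key below 0.02 m/s); the robot touches nothing.
It fails at once if the key loads the latch and cover with more than 35 N (push, pull and turning couple together) (contact force between key and cover above 35 N).
It fails at once if the robot itself pushes on the housing or its cover (contact force between any of the fingers, the arm and housing above 4 N).
It fails at once if a bystander is shoved more than 30 mm (distance of any of toolholder, flask, beaker, nut from where it was at the start of the episode above 0.03 m).
It also fails if it takes over 72 s, if anything falls off the work surface, if the arm or the gripper's body presses on something with over 40 N, if the wrist force passes 120 N, or if a joint passes its speed limit or range.

ROBOT

A 6-joint arm with a two-finger parallel gripper is mounted at the origin on the work surface. World frame = base frame: x ahead of the robot, y to its left, z up, the work surface at z = 0. Lengths are in mm, angles in rad, forces in N, time in s.
With the tool pointing down it reaches from about 350 to 875 mm from the base axis. Payload 4.2 kg.
Tool frame: the origin (TCP) lies midway between the tips of the shut fingers; the grasp point (between the pads) lies 19 mm behind it; y points along the fingers, x is the direction in which the jaws open and shut, and the axes are right-handed (so a half turn about y gives the same grasp; the last joint's range is limited). The gripper opens to 85 mm and grips with 20 to 120 N. Pads are 22 mm wide; open, the fingers measure 114 mm over their backs; the gripper's body (76 mm by 85 mm) begins 54 mm behind the grasp point. The pads swing forward as they close: fully open they stand 13 mm farther back than shut.
Start: joints at [1.55, 0.385, 0.008, 0, -1.194, -0.259], TCP at [172.57, 600.682, 231.312] pointing down, gripper open.
Joint ranges: [-3.14, 3.14], [-1.21, 2.06], [-1.07, 1.41], [-3.16, 2.05], [-2.99, -0.16], [-3.1, 3.1]. Speed limits (rad/s): [2.79, 2.79, 3.14, 3.14, 3.14, 3.14].

INTERFACE

Orientations are given as a unit quaternion [x, y, z, w].
In Python, from bench import read_state, get_image, job_done gives the robot as it stands.
- The arm moves only by the tool play_rows, never from a script. Its argument "series" is a list of rows, each a list of 7 numbers: the shift along the tool's x, y, z in m, then the turn, a rotation vector about the tool's x, y, z in rad, then the finger opening in m, from 0 to 0.0854. In form: [[x, y, z, wx, wy, wz, claw], ...]. A call has 1 to 10 rows; each row shifts and turns the pose as measured when the row begins, along the tool's axes as they then stand; what a row does not reach is not made up. A row lasts 1/10 s, in which the tool goes at most 50 mm and 8.59 degrees, less where a joint would pass 70% of its speed; a pose out of reach is approached as far as the arm can. A call with a gripper value outside its range is refused whole. The fingers move at their own pace and stop on an object; the grip force is fixed at half the most. Time passes only in rows, so rows that do not move let the fingers close. It gives the time, the measured TCP pose, the force and the opening at its end, in the units of the state.
- read_state(): the state, without advancing time (a new reading comes with each control period).
- get_image(name): name is "side" or "top"; returns a dict with "color" (480x640x3 uint8, red, green, blue), "intrinsics" (3x3 intrinsics, pixels), "origin" and "orientation" of the camera in the world. Camera axes: x right, y down, z forward; pixel columns grow to the right and rows downward; lengths in mm; the calibration is good to about 2 mm. A picture is of the moment at which its call begins. There is no depth.
- job_done(): hands the job in, once; it reports no verdict.
The state is a dict: "clock": time; "joints": joint angles; "joint_vel": joint speeds; "joint_efforts": joint torques, N m; "position": TCP position; "ee_rot": TCP orientation; "contact_force": force on the tool from outside, world axes, zero at the start; "wrist_torque": the same for the moment, N m; "gripper_width": finger opening in mm.
Only numpy, scipy, OpenCV 4.12 (cv2) and the standard library are available. Lean on these libraries where they do the work, as an engineer would, in place of code of your own. Each camera call takes 0.05 s, during which the arm holds its last target. There are 200 camera calls.

## Working session

There is one attempt and no reset: what is moved stays moved. The work goes in short steps, Python scripts to look and compute and a tool call to move; the robot and the scene stay as the last step left them, time stands still between calls to the robot, and variables do not carry over. Pictures are saved under pics/ and viewed, about 8 in all and at most 12, crops included, and the job is handed in when it is done.

Besides the shell and the picture viewer there is one more tool, called after "Request:" as name(argument=value, ...), one argument or row to a line, values as JSON. play_rows: Moves the arm, as the interface text tells. Its arguments: {"type":"object","properties":{"series":{"type":"array","items":{"type":"array","items":{"type":"number"}}}},"required":["series"]}

```bash
mkdir -p pics; cat > h.py <<'E'
import numpy as np, cv2
from scipy.spatial.transform import Rotation as R
from bench import read_state, get_image, job_done
def snap(n,f=None):
    d=get_image(n); 
    if f: cv2.imwrite('pics/'+f,d['color'][:,:,::-1])
    return d
def ray(d,u,v):
    K=np.array(d['intrinsics']);r=R.from_quat(d['orientation']) if np.size(d['orientation'])==4 else R.from_matrix(d['orientation'])
    return np.array(d['origin'],float), r.apply(np.linalg.inv(K)@[u,v,1.])
def onz(d,u,v,z):
    o,r=ray(d,u,v); return o+r*(z-o[2])/r[2]
def proj(d,p):
    K=np.array(d['intrinsics']);r=R.from_quat(d['orientation']) if np.size(d['orientation'])==4 else R.from_matrix(d['orientation'])
    c=K@r.inv().apply(np.array(p,float)-np.array(d['origin'])); return c[:2]/c[2]
E
python3 - <<'E'
from h import *
a=snap('top','top0.png');b=snap('side','side0.png')
for d in(a,b): print(d['intrinsics'],d['origin'],d['orientation'])
print(read_state())
E
```

```text
[[504.62075576   0.         320.31351306]
 [  0.         504.62075576 239.53506105]
 [  0.           0.           1.        ]] [ 374.80686439   16.89729775 1268.21178553] [-0.70346124  0.70420742 -0.06348108  0.07214112]
[[463.68521433   0.         326.21102989]
 [  0.         463.68521433 242.32507686]
 [  0.           0.           1.        ]] [438.89716598 770.95411199 844.66616423] [-0.08461468  0.91772604 -0.38674969  0.03231019]
{'clock': 0.1, 'joints': array([ 1.54957791e+00,  3.85479057e-01,  6.79644264e-03, -4.31776225e-04,
       -1.19399702e+00, -2.58577400e-01]), 'joint_vel': array([ 0.00191862, -0.00117325,  0.00480735,  0.00063497, -0.0010514 ,
        0.00022342]), 'joint_efforts': array([-1.22174301e-04, -3.93317270e+01,  1.88930798e+01,  4.19789851e+00,
       -2.59839479e-03,  4.22852708e-06]), 'position': array([172.45384536, 600.21068231, 230.34509906]), 'ee_rot': array([ 0.42587221, -0.56443422,  0.56530525, -0.42482566]), 'contact_force': array([-0.03774817, -0.19903942, -0.2735293 ]), 'wrist_torque': array([0.02220889, 0.00384549, 0.02799621]), 'gripper_width': 85.65023987976585}
```

View pics/top0.png

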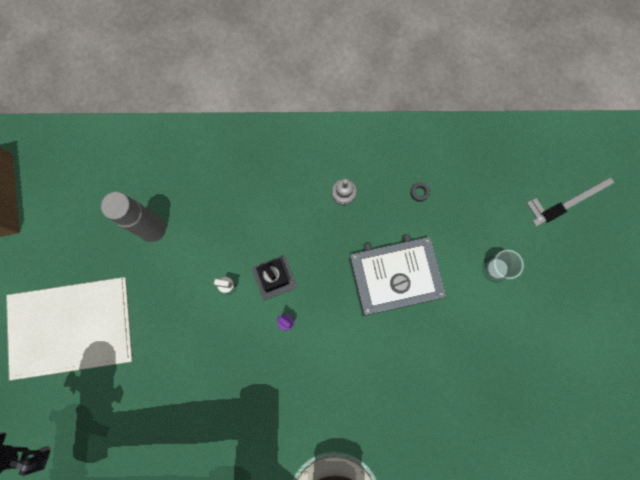

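View pics/side0.png

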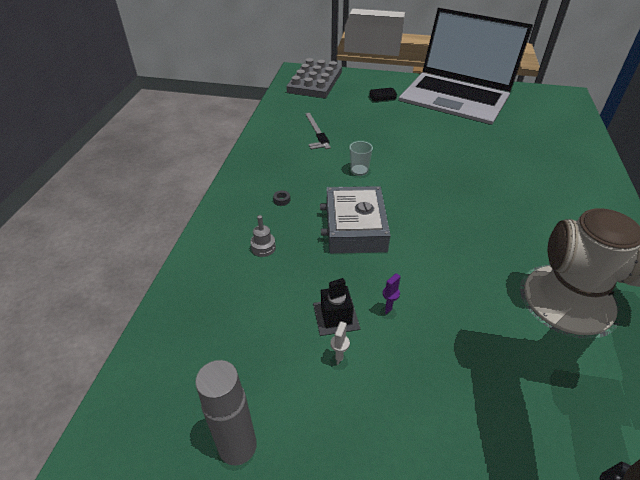

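The top view shows three key-shaped things: one in the black stand with a grey collar and black handle (271,274), a white one (224,285) and a purple one (286,323). The one in the stand is the key, because of its black handle and because it stands in the block. The housing is at about (397,275), with the latch at (400,283). I'll confirm this in one enlarged crop.

```bash
python3 - <<'E'
from h import *
a=cv2.imread('pics/top0.png');b=cv2.imread('pics/side0.png')
def crop(im,x,y,w,h): return cv2.resize(im[y:y+h,x:x+w],(400,300),interpolation=cv2.INTER_CUBIC)
m=np.vstack([np.hstack([crop(a,235,247,80,60),crop(a,340,230,112,84)]),np.hstack([crop(b,297,265,96,72),crop(b,310,180,88,66)])])
m=np.clip(m*1.5,0,255).astype('uint8')
cv2.imwrite('pics/crop0.png',m)
E
```

```text
(no output)
```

View pics/crop0.png

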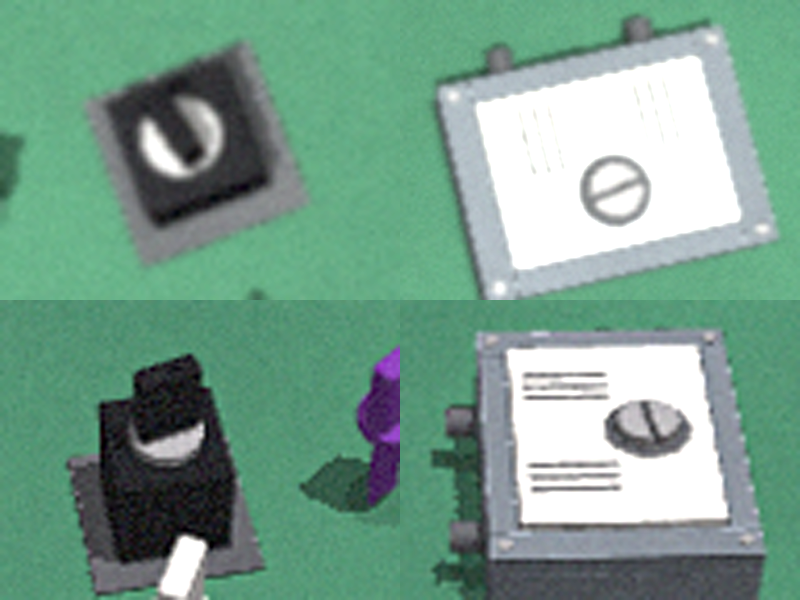

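```bash
cat > meas.py <<'E'
from h import *
d=snap('top');s=snap('side')
def cover(d,x,y,w,h,th):
    g=d['color'].min(2); m=np.zeros(g.shape,np.uint8); m[y:y+h,x:x+w]=(g[y:y+h,x:x+w]>th)*255
    c=max(cv2.findContours(m,0,2)[0],key=cv2.contourArea)
    return c
c=cover(d,340,230,112,84,150)
p=np.array([onz(d,*q[0],64.9)[:2] for q in cv2.convexHull(c)],np.float32)
print('cover rect',cv2.minAreaRect(p))
# side cover
c2=cover(s,310,180,88,66,150)
p2=np.array([onz(s,*q[0],64.9)[:2] for q in cv2.convexHull(c2)],np.float32)
print('cover side',cv2.minAreaRect(p2))
# latch: non-white blob inside the cover, top
def latch(d,cen,z,r=24):
    u,v=proj(d,[*cen,z]);return u,v
hull=cv2.convexHull(c);m=np.zeros((480,640),np.uint8);cv2.drawContours(m,[hull],-1,255,-1)
m=cv2.erode(m,np.ones((3,3)))
dk=((d['color'].min(2)<150)&(m>0)).astype(np.uint8)
n,l,st,ce=cv2.connectedComponentsWithStats(dk); i=1+np.argmax(st[1:,4]);print('latch top px',ce[i],st[i])
yy,xx=np.nonzero(l==i);h=cv2.convexHull(np.c_[xx,yy].astype(np.int32))
P=np.array([onz(d,*q[0],70)[:2] for q in h],np.float32);print('latch z70',cv2.minEnclosingCircle(P),cv2.fitEllipse(P)[0])
h2=cv2.convexHull(c2);m=np.zeros((480,640),np.uint8);cv2.drawContours(m,[h2],-1,255,-1);m=cv2.erode(m,np.ones((3,3)))
dk=((s['color'].min(2)<150)&(m>0)).astype(np.uint8)
n,l,st,ce=cv2.connectedComponentsWithStats(dk); i=1+np.argmax(st[1:,4]);print('latch side px',ce[i],st[i], onz(s,*ce[i],69))
# slot: darkest in head interior, upscaled on plane grid z=72.9
from scipy.ndimage import map_coordinates
def rect(d,cx,cy,z,hw,step=.5):
    k=np.arange(-hw,hw+.1,step);X,Y=np.meshgrid(cx+k,cy+k,indexing='ij')
    uv=np.array([proj(d,[a,b,z]) for a,b in zip(X.ravel(),Y.ravel())])
    return X,Y,map_coordinates(d['color'].mean(2),[uv[:,1],uv[:,0]],order=1).reshape(X.shape)
cx,cy=P.mean(0)
for nm,D in(('top',d),('side',s)):
    c0=(cx,cy) 
    X,Y,g=rect(D,*c0,72.9,12)
    r=np.hypot(X-cx,Y-cy)<11; w=np.clip(np.percentile(g[r],60)-g,0,None)*r
    mx,my=(w*X).sum()/w.sum(),(w*Y).sum()/w.sum()
    C=np.cov(np.c_[X.ravel(),Y.ravel()].T,aweights=w.ravel());ev,V=np.linalg.eigh(C);print(nm,'slot c',mx,my,'ang',np.degrees(np.arctan2(V[1,1],V[0,1]))%180,ev)
# key: collar bright
sub=d['color'].astype(int)[250:300,250:300];b=(sub.min(2)>90).astype(np.uint8)
yy,xx=np.nonzero(b);yy+=250;xx+=250
print('collar px n',len(xx)); (q,rad)=cv2.minEnclosingCircle(np.c_[xx,yy].astype(np.float32));print(q,rad,'collar xy',onz(d,*q,73),'mm rad',rad*1195/504.6)
# stand block foot plate
g=d['color'].astype(int);sub=g[245:310,240:310];mk=(((sub[:,:,1]-sub[:,:,0])<22)).astype(np.uint8)
cc=max(cv2.findContours(mk,0,2)[0],key=cv2.contourArea);F=np.array([onz(d,q[0][0]+240,q[0][1]+245,4)[:2] for q in cv2.convexHull(cc)],np.float32);print('foot',cv2.minAreaRect(F))
E
python3 meas.py
```

```text
cover rect ((522.7703247070312, -153.1900634765625), (115.7983627319336, 156.10308837890625), 12.539002418518066)
cover side ((523.33056640625, -155.13482666015625), (112.68798828125, 153.27491760253906), 12.523192405700684)
latch top px [399.27777778 283.06060606] [390 273  20  21 198]
latch z70 ((502.3964538574219, -157.02540588378906), 23.91295051574707) (502.4797668457031, -156.81924438476562)
latch side px [364.04  207.945] [355 202  20  13 200] [ 504.01947546 -154.72255875   69.        ]
top slot c 502.43396818151524 -156.23281919758037 ang 113.0824698803291 [ 4.28970728 38.67459088]
side slot c 502.62943221444914 -155.32248915183342 ang 112.06831363569843 [ 3.70055554 39.85270131]
collar px n 173
(279.5833435058594, 277.6666564941406) 17.524879455566406 collar xy [515.03310035 128.5732707   73.        ] mm rad 41.502637632583934
foot ((524.6527099609375, 149.77520751953125), (89.98004150390625, 89.19775390625), 21.305824279785156)
```

```bash
cat > key.py <<'E'
from h import *
from scipy.ndimage import map_coordinates
d=snap('top');s=snap('side')
def rect(d,cx,cy,z,hw,step=.5):
    k=np.arange(-hw,hw+.1,step);X,Y=np.meshgrid(cx+k,cy+k,indexing='ij')
    uv=np.array([proj(d,[a,b,z]) for a,b in zip(X.ravel(),Y.ravel())])
    return X,Y,map_coordinates(d['color'].min(2).astype(float),[uv[:,1],uv[:,0]],order=1).reshape(X.shape)
X,Y,g=rect(d,524.7,149.8,73,32); r=np.hypot(X-524.7,Y-149.8)<30
b=(g>75)&r; n,l,st,ce=cv2.connectedComponentsWithStats(b.astype(np.uint8))
pts=[]
for i in range(1,n):
    if st[i,4]>60:
        q=np.c_[X[l==i],Y[l==i]]; pts.append(q)
        C=np.cov(q.T);ev,V=np.linalg.eigh(C);print('bright',q.mean(0),len(q)*.25,np.degrees(np.arctan2(V[1,1],V[0,1]))%180,ev)
A=np.vstack(pts);print('collar',cv2.minEnclosingCircle(A.astype(np.float32)))
def show(g): return cv2.flip(cv2.resize(np.clip(g*1.6,0,255).astype(np.uint8),(400,400)),-1)
ims=[show(g)]
X,Y,g2=rect(s,524.7,149.8,119,32);ims.append(show(g2))
cv2.imwrite('pics/rect.png',np.hstack(ims))
E
python3 key.py
```

```text
bright [521.89210613 148.96344579] 763.25 117.38228606528163 [ 82.13412714 157.20106956]
collar ((524.1875, 149.8000030517578), 20.39863395690918)
```

View pics/rect.png

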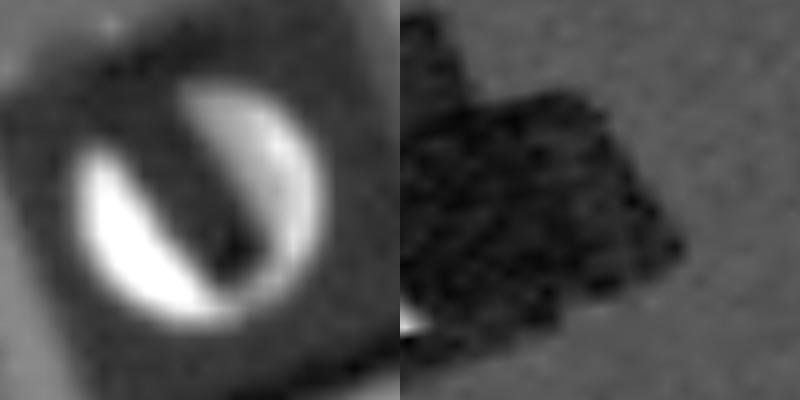

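The collar centre is at about (524,149.8), which agrees with the foot centre (524.7,149.8). The handle runs along about 33° from world x. The latch is at about (502.5,-156.3), with its slot at 112.5° (100° from the housing's x, so in range).

```bash
cat > go.py <<'E'
# usage: go.py x y z yaw : remaining shift (tool axes, mm) and turn (rad) to a tool-down pose
import sys; from h import *
st=read_state();p=st['position'];r=R.from_quat(st['ee_rot']);X,Y,Z=r.as_matrix().T
print('t',round(st['clock'],2),'pos',p.round(2),'yaw',round(np.degrees(np.arctan2(X[1],X[0])),2),'ydown',Y.round(4),'j',st['joints'].round(3))
print('F',st['contact_force'].round(2),'M',st['wrist_torque'].round(3),'w',round(st['gripper_width'],2))
if len(sys.argv)>4:
    x,y,z,w=map(float,sys.argv[1:5]);w=np.radians(w);c,s=np.cos(w),np.sin(w)
    T=np.c_[[c,s,0],[0,0,-1],[-s,c,0]]
    rv=(r.inv()*R.from_matrix(T)).as_rotvec(); D=np.array([x,y,z])-p
    print('turn',rv.round(4),'shift now-axes',r.inv().apply(D).round(2),'shift target-axes',(T.T@D).round(2))
E
python3 go.py 524.3 149.8 170 -56.5; python3 go.py 524.3 149.8 170 123.5
```

```text
t 0.3 pos [172.56 600.52 230.94] yaw -106.03 ydown [-1.e-04 -7.e-04 -1.e+00] j [ 1.55   0.385  0.007 -0.    -1.194 -0.259]
F [-0.38 -0.37  0.48] M [-0.029 -0.03  -0.018] w 85.32
turn [ 2.000e-04 -8.645e-01  7.000e-04] shift now-axes [335.98  61.21 462.55] shift target-axes [569.99  60.94  44.55]
t 0.3 pos [172.56 600.52 230.94] yaw -106.03 ydown [-1.e-04 -7.e-04 -1.e+00] j [ 1.55   0.385  0.007 -0.    -1.194 -0.259]
F [-0.38 -0.37  0.48] M [-0.029 -0.03  -0.018] w 85.32
turn [-8.0000e-04  2.2771e+00  3.0000e-04] shift now-axes [335.98  61.21 462.55] shift target-axes [-569.99   60.94  -44.55]
```

Request:
play_rows(
  series=[
    [0, 0, 0, 0, 0.148, 0, 0.05],
    [0, 0, 0, 0, 0.148, 0, 0.05],
    [0, 0, 0, 0, 0.148, 0, 0.05],
    [0, 0, 0, 0, 0.148, 0, 0.05],
    [0, 0, 0, 0, 0.148, 0, 0.05],
    [0, 0, 0, 0, 0.148, 0, 0.05],
    [0, 0, 0, 0, 0.148, 0, 0.05],
    [0, 0, 0, 0, 0.148, 0, 0.05],
    [0, 0, 0, 0, 0.148, 0, 0.05],
    [0, 0, 0, 0, 0.148, 0, 0.05],
  ],
)

```text
clock: 1.3
position: [172.2, 599.7, 229.6]
ee_rot: [-0.075, -0.702, 0.704, 0.076]
contact_force: [0.4, 0.4, 1.1]
gripper_width: 50.0
```

Request:
play_rows(
  series=[
    [0, 0, 0, 0, 0.148, 0, 0.05],
    [0, 0, 0, 0, 0.148, 0, 0.05],
    [0, 0, 0, 0, 0.148, 0, 0.05],
    [0, 0, 0, 0, 0.148, 0, 0.05],
    [0, 0, 0, 0, 0.148, 0, 0.05],
    [0, 0, 0, 0, 0.05, 0, 0.05],
  ],
)

```text
clock: 1.9
position: [172.1, 599.3, 228.9]
ee_rot: [-0.345, -0.616, 0.619, 0.344]
contact_force: [-0.0, -0.3, -0.7]
gripper_width: 49.9
```

```bash
python3 go.py 524.3 149.8 200 123.5
```

```text
t 1.9 pos [172.06 599.25 228.87] yaw 121.72 ydown [-0.0017 -0.0046 -1.    ] j [ 1.550e+00  3.860e-01  5.000e-03 -2.000e-03 -1.194e+00 -2.566e+00]
F [-0.03 -0.3  -0.71] M [ 0.059 -0.018 -0.018] w 49.89
turn [-0.0039 -0.0311 -0.003 ] shift now-axes [-567.42   30.34  -63.44] shift target-axes [-569.21   28.87  -45.66]
```

Request:
play_rows(
  series=[
    [-0.02, 0, -0.002, -0.004, -0.031, -0.003, 0.05],
    [-0.047, 0, -0.004, 0, 0, 0, 0.05],
    [-0.047, 0, -0.004, 0, 0, 0, 0.05],
    [-0.047, 0, -0.004, 0, 0, 0, 0.05],
    [-0.047, 0, -0.004, 0, 0, 0, 0.05],
    [-0.047, 0, -0.004, 0, 0, 0, 0.05],
    [-0.047, 0, -0.004, 0, 0, 0, 0.05],
    [-0.047, 0, -0.004, 0, 0, 0, 0.05],
    [-0.047, 0, -0.004, 0, 0, 0, 0.05],
    [-0.047, 0, -0.004, 0, 0, 0, 0.05],
  ],
)

```text
clock: 2.9
position: [454.6, 243.2, 228.4]
ee_rot: [0.331, 0.626, -0.624, -0.331]
contact_force: [1.5, 1.5, -0.4]
gripper_width: 50.0
```

```bash
python3 go.py 524.3 149.8 190 123.5
```

```text
t 2.9 pos [454.58 243.18 228.38] yaw 124.2 ydown [ 0.0024  0.0028 -1.    ] j [ 0.806  0.199 -0.264 -0.    -1.104 -1.78 ]
F [ 1.51  1.46 -0.35] M [ 0.091 -0.074 -0.063] w 49.99
turn [0.0036 0.0123 0.001 ] shift now-axes [-116.46   38.28   -5.03] shift target-axes [-116.35   38.38   -6.6 ]
```

Request:
play_rows(
  series=[
    [-0.04, 0, -0.002, 0.003, 0.012, 0, 0.05],
    [-0.04, 0, -0.002, 0, 0, 0, 0.05],
    [-0.03, 0, -0.002, 0, 0, 0, 0.05],
    [-0.006, 0.01, -0.001, 0, 0, 0, 0.05],
    [0, 0.015, 0, 0, 0, 0, 0.05],
    [0, 0.015, 0, 0, 0, 0, 0.05],
    [0, 0, 0, 0, 0, 0, 0.05],
  ],
)

```text
clock: 3.6
position: [529.3, 141.4, 186.4]
ee_rot: [0.338, 0.622, -0.62, -0.338]
contact_force: [-1.0, -0.5, 0.4]
gripper_width: 50.1
```

```bash
python3 go.py 524.3 149.8 130 123.5; python3 -c "
from h import *
b=snap('side')['color'];t=snap('top')['color']
m=np.hstack([cv2.resize(b[210:350,270:410],(400,400)),cv2.resize(t[220:320,220:320],(400,400))])[:,:,::-1]
cv2.imwrite('pics/above.png',np.clip(m*1.5,0,255).astype('uint8'))"
```

```text
t 3.6 pos [529.32 141.45 186.36] yaw 122.92 ydown [ 5.0e-04  2.1e-03 -1.0e+00] j [ 0.556  0.292 -0.25  -0.002 -1.028 -1.552]
F [-0.99 -0.46  0.36] M [-0.014  0.041  0.023] w 50.08
turn [ 0.0016 -0.0101  0.0015] shift now-axes [ 9.66 56.38 -0.24] shift target-axes [ 9.73 56.36 -0.43]
```

View pics/above.png

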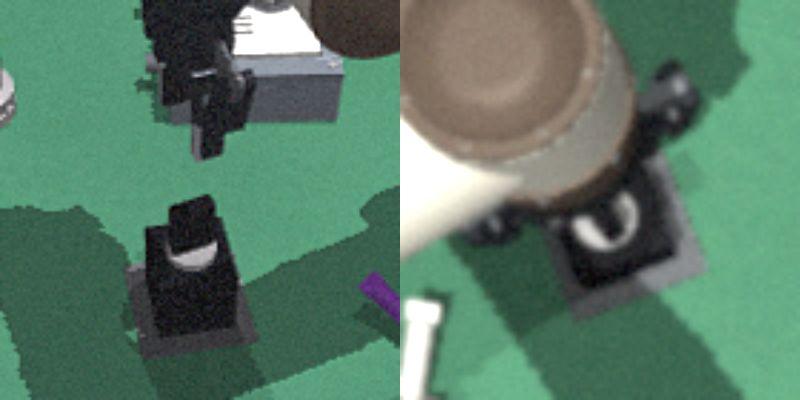

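The gripper is above the stand and the jaws straddle the handle's thin side. Next I centre and descend.

Request:
play_rows(
  series=[
    [0.0097, 0, -0.0003, 0.0016, -0.01, 0.0015, 0.05],
    [0, 0.03, 0, 0, 0, 0, 0.05],
    [0, 0.03, 0, 0, 0, 0, 0.05],
    [0, 0.025, 0, 0, 0, 0, 0.05],
    [0, 0.01, 0, 0, 0, 0, 0.05],
    [0, 0, 0, 0, 0, 0, 0.05],
  ],
)

```text
clock: 4.3
position: [528.8, 158.1, 98.2]
ee_rot: [0.336, 0.63, -0.619, -0.327]
contact_force: [-0.5, 0.2, 0.4]
gripper_width: 50.2
```

```bash
python3 go.py 524.3 149.8 78.5 123.5
```

```text
t 4.3 pos [528.76 158.12  98.16] yaw 124.04 ydown [ 0.018   0.0084 -0.9998] j [ 0.586  0.388 -0.364  0.004 -0.799 -1.566]
F [-0.53  0.2   0.4 ] M [-0.013  0.069  0.019] w 50.19
turn [ 0.0196  0.0095 -0.0031] shift now-axes [-4.33 19.51  8.74] shift target-axes [-4.47 19.66  8.32]
```

Request:
play_rows(
  series=[
    [-0.0043, 0, 0.0087, 0.0196, 0.0095, -0.0031, 0.05],
    [0, 0, 0, 0, 0, 0, 0.05],
    [0, 0, 0, 0, 0, 0, 0.05],
  ],
)

```text
clock: 4.6
position: [525.4, 150.8, 101.6]
ee_rot: [0.335, 0.624, -0.622, -0.333]
contact_force: [0.2, -0.4, -0.2]
gripper_width: 49.9
```

```bash
python3 go.py 524.3 149.8 78.5 123.5
```

```text
t 4.6 pos [525.4  150.75 101.63] yaw 123.56 ydown [ 0.0042  0.0021 -1.    ] j [ 5.760e-01  3.820e-01 -3.610e-01  1.000e-03 -8.230e-01 -1.562e+00]
F [ 0.22 -0.43 -0.22] M [0.001 0.032 0.013] w 49.88
turn [ 0.0047  0.001  -0.0006] shift now-axes [-0.17 23.12  1.55] shift target-axes [-0.19 23.13  1.44]
```

Request:
play_rows(
  series=[
    [0, 0.008, 0.0014, 0.004, 0, 0, 0.05],
    [0, 0.008, 0, 0, 0, 0, 0.05],
    [0, 0.006, 0, 0, 0, 0, 0.05],
    [0, 0, 0, 0, 0, 0, 0.05],
    [0, 0, 0, 0, 0, 0, 0.05],
  ],
)

```text
clock: 5.1
position: [524.9, 150.0, 79.1]
ee_rot: [0.335, 0.624, -0.622, -0.334]
contact_force: [-0.1, -0.1, 0.8]
gripper_width: 49.8
```

```bash
python3 go.py 524.3 149.8 78.5 123.5
```

```text
t 5.1 pos [524.88 150.    79.07] yaw 123.52 ydown [ 0.0029  0.0011 -1.    ] j [ 5.760e-01  4.120e-01 -3.850e-01  1.000e-03 -7.710e-01 -1.562e+00]
F [-0.11 -0.12  0.78] M [-0.02  -0.023  0.001] w 49.79
turn [ 0.003   0.0004 -0.0007] shift now-axes [0.16 0.57 0.59] shift target-axes [0.16 0.57 0.59]
```

Close on the handle.

Request:
play_rows(
  series=[
    [0, 0, 0, 0.003, 0, 0, 0.03],
    [0, 0, 0, 0, 0, 0, 0.015],
    [0, 0, 0, 0, 0, 0, 0.005],
    [0, 0, 0, 0, 0, 0, 0.005],
    [0, 0, 0, 0, 0, 0, 0.005],
    [0, 0, 0, 0, 0, 0, 0.005],
    [0, 0, 0, 0, 0, 0, 0.005],
  ],
)

```text
clock: 5.8
position: [525.1, 150.1, 79.1]
ee_rot: [-0.335, -0.623, 0.623, 0.334]
contact_force: [0.8, 0.8, -0.6]
gripper_width: 13.4
```

```bash
python3 go.py 524.3 149.8 170 123.5
```

```text
t 5.8 pos [525.08 150.07  79.14] yaw 123.52 ydown [ 5.e-04 -5.e-04 -1.e+00] j [ 5.760e-01  4.130e-01 -3.820e-01  1.000e-03 -7.750e-01 -1.562e+00]
F [ 0.76  0.83 -0.6 ] M [-0.107 -0.1    0.004] w 13.35
turn [ 0.0002  0.0004 -0.0007] shift now-axes [  0.14 -90.86   0.78] shift target-axes [  0.2  -90.86   0.8 ]
```

Request:
play_rows(
  series=[
    [0, -0.005, 0, 0, 0, 0, 0.005],
    [0, -0.012, 0, 0, 0, 0, 0.005],
    [0, -0.015, 0, 0, 0, 0, 0.005],
    [0, -0.02, 0, 0, 0, 0, 0.005],
    [0, -0.02, 0, 0, 0, 0, 0.005],
    [0, -0.02, 0, 0, 0, 0, 0.005],
    [0, -0.01, 0, 0, 0, 0, 0.005],
    [0, 0, 0, 0, 0, 0, 0.005],
  ],
)

```text
clock: 6.6
position: [524.7, 150.1, 189.2]
ee_rot: [0.335, 0.623, -0.622, -0.334]
contact_force: [-0.7, -0.2, -0.7]
gripper_width: 13.4
```

```bash
python3 go.py 502.5 -156.3 195 202.5;python3 -c "
from h import *
b=snap('side')['color'];t=snap('top')['color']
m=np.hstack([cv2.resize(b[210:350,270:410],(400,400)),cv2.resize(t[220:320,220:320],(400,400))])[:,:,::-1]
cv2.imwrite('pics/lift.png',np.clip(m*1.5,0,255).astype('uint8'))"
```

```text
t 6.6 pos [524.67 150.07 189.2 ] yaw 123.51 ydown [ 1.7e-03  6.0e-04 -1.0e+00] j [ 5.760e-01  2.850e-01 -2.520e-01  1.000e-03 -1.032e+00 -1.562e+00]
F [-0.74 -0.17 -0.72] M [-0.025 -0.046  0.02 ] w 13.4
turn [ 1.1000e-03 -1.3786e+00 -1.6000e-03] shift now-axes [-243.21   -6.01  187.62] shift target-axes [137.73  -5.8  274.57]
```

View pics/lift.png

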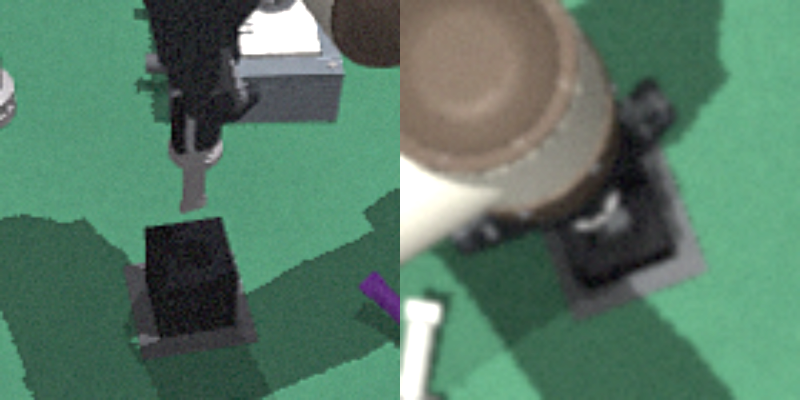

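The key is lifted and hangs straight. Carry it to above the latch, then turn it.

Request:
play_rows(
  series=[
    [-0.012, 0, 0.01, 0, 0, 0, 0.005],
    [-0.025, 0, 0.019, 0, 0, 0, 0.005],
    [-0.032, 0, 0.025, 0, 0, 0, 0.005],
    [-0.032, 0, 0.025, 0, 0, 0, 0.005],
    [-0.032, 0, 0.025, 0, 0, 0, 0.005],
    [-0.032, 0, 0.025, 0, 0, 0, 0.005],
    [-0.032, 0, 0.025, 0, 0, 0, 0.005],
    [-0.022, 0, 0.017, 0, 0, 0, 0.005],
    [-0.01, 0, 0.008, 0, 0, 0, 0.005],
  ],
)

```text
clock: 7.6
position: [491.4, -153.9, 177.3]
ee_rot: [-0.327, -0.618, 0.629, 0.341]
contact_force: [0.5, 0.4, -1.6]
gripper_width: 13.6
```

Request:
play_rows(
  series=[
    [0, 0, 0, 0, -0.07, 0, 0.005],
    [0, 0, 0, 0, -0.145, 0, 0.005],
    [0, 0, 0, 0, -0.145, 0, 0.005],
    [0, 0, 0, 0, -0.145, 0, 0.005],
    [0, 0, 0, 0, -0.145, 0, 0.005],
    [0, 0, 0, 0, -0.145, 0, 0.005],
    [0, 0, 0, 0, -0.145, 0, 0.005],
    [0, 0, 0, 0, -0.145, 0, 0.005],
    [0, 0, 0, 0, -0.145, 0, 0.005],
    [0, 0, 0, 0, -0.07, 0, 0.005],
  ],
)

```text
clock: 8.6
position: [476.8, -162.0, 163.7]
ee_rot: [-0.145, 0.699, -0.693, 0.105]
contact_force: [-0.8, -0.2, -2.6]
gripper_width: 13.2
```

```bash
python3 go.py 502.5 -156.3 165 202.5
```

```text
t 8.6 pos [ 476.82 -162.02  163.71] yaw -159.59 ydown [-0.0568 -0.0013 -0.9984] j [-0.004  0.269 -0.349  0.002 -1.01   0.358]
F [-0.84 -0.21 -2.64] M [-0.017 -0.134  0.082] w 13.24
turn [ 0.0195 -0.037   0.0534] shift now-axes [-25.96  -2.76   3.55] shift target-axes [-25.92  -1.29   4.55]
```

Request:
play_rows(
  series=[
    [-0.01, -0.003, 0.001, 0.01, -0.019, 0.027, 0.005],
    [-0.012, 0, 0.001, 0.006, -0.01, 0.018, 0.005],
    [-0.003, 0, 0.001, 0, 0, 0, 0.005],
    [0, 0, 0, 0, 0, 0, 0.005],
    [0, 0, 0, 0, 0, 0, 0.005],
  ],
)

```text
clock: 9.1
position: [501.1, -156.2, 163.1]
ee_rot: [-0.138, 0.695, -0.693, 0.13]
contact_force: [0.6, 0.4, -0.8]
gripper_width: 13.2
```

```bash
python3 go.py 502.5 -156.3 165 202.5
```

```text
t 9.1 pos [ 501.14 -156.2   163.11] yaw -158.11 ydown [-1.110e-02  7.000e-04 -9.999e-01] j [ 0.007  0.284 -0.328 -0.001 -0.971  0.376]
F [ 0.57  0.45 -0.77] M [-0.01   0.026  0.007] w 13.22
turn [ 0.0049 -0.0106  0.0101] shift now-axes [-1.2  -1.91  0.59] shift target-axes [-1.22 -1.89  0.61]
```

Request:
play_rows(
  series=[
    [-0.0012, 0.003, 0.0006, 0.005, -0.0106, 0.01, 0.005],
    [0, 0.004, 0, 0, 0, 0, 0.005],
    [0, 0.003, 0, 0, 0, 0, 0.005],
    [0, 0, 0, 0, 0, 0, 0.005],
    [0, 0, 0, 0, 0, 0, 0.005],
  ],
)

```text
clock: 9.6
position: [501.9, -156.3, 151.8]
ee_rot: [-0.138, 0.694, -0.694, 0.138]
contact_force: [0.5, 0.8, -2.0]
gripper_width: 13.4
```

```bash
python3 go.py 502.5 -156.2 151 202.5;python3 -c "
from h import *
b=snap('side')['color'];t=snap('top')['color']
m=np.hstack([cv2.resize(b[150:250,310:410],(400,400)),cv2.resize(t[230:320,355:445],(400,400))])[:,:,::-1]
cv2.imwrite('pics/over.png',np.clip(m*1.5,0,255).astype('uint8'))"
```

```text
t 9.6 pos [ 501.87 -156.26  151.81] yaw -157.49 ydown [-3.e-04 -1.e-04 -1.e+00] j [ 0.007  0.292 -0.348  0.    -0.931  0.386]
F [ 0.48  0.77 -1.96] M [-0.028 -0.067 -0.034] w 13.38
turn [0.0001 0.0002 0.0003] shift now-axes [-0.61  0.81  0.19] shift target-axes [-0.61  0.81  0.19]
```

View pics/over.png

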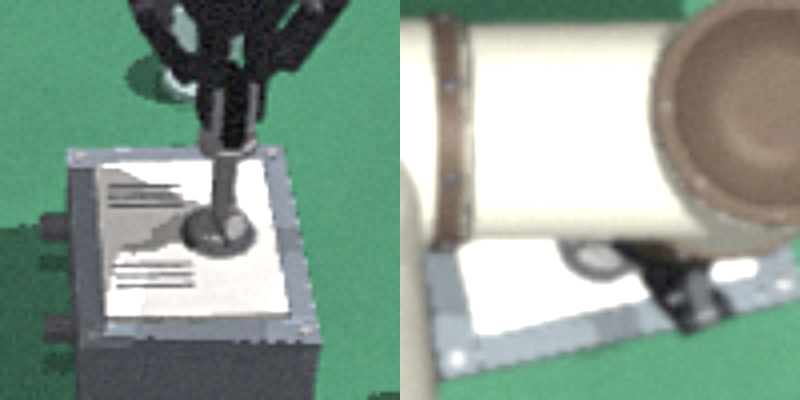

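The blade is right over the head and lined up with the slot (side crop at about (225,235)). Now I lower it, feeling for contact.

Request:
play_rows(
  series=[
    [-0.0006, 0.001, 0.0002, 0, 0, 0, 0.005],
    [0, 0.002, 0, 0, 0, 0, 0.005],
    [0, 0.002, 0, 0, 0, 0, 0.005],
    [0, 0.001, 0, 0, 0, 0, 0.005],
    [0, 0, 0, 0, 0, 0, 0.005],
  ],
)

```text
clock: 10.2
position: [502.9, -156.2, 145.7]
ee_rot: [0.138, -0.693, 0.694, -0.138]
contact_force: [0.9, 0.1, -1.5]
gripper_width: 13.5
```

```bash
python3 go.py 502.5 -156.2 139 202.5
```

```text
t 10.2 pos [ 502.87 -156.24  145.7 ] yaw -157.49 ydown [ 7.e-04 -0.e+00 -1.e+00] j [ 0.007  0.3   -0.355  0.    -0.915  0.386]
F [ 0.93  0.08 -1.55] M [-0.029 -0.023 -0.05 ] w 13.46
turn [-0.0003  0.0001 -0.0006] shift now-axes [ 0.34  6.7  -0.18] shift target-axes [ 0.33  6.7  -0.18]
```

Request:
play_rows(
  series=[
    [0.0003, 0.001, 0, 0, 0, 0, 0.005],
    [0, 0.001, 0, 0, 0, 0, 0.005],
    [0, 0.0015, 0, 0, 0, 0, 0.005],
    [0, 0.001, 0, 0, 0, 0, 0.005],
    [0, 0, 0, 0, 0, 0, 0.005],
  ],
)

```text
clock: 10.7
position: [502.6, -156.4, 140.8]
ee_rot: [0.138, -0.693, 0.694, -0.138]
contact_force: [-1.2, 0.2, -1.3]
gripper_width: 13.4
```

```bash
python3 go.py 502.5 -156.2 139 202.5
```

```text
t 10.7 pos [ 502.59 -156.37  140.81] yaw -157.49 ydown [ 7.e-04 -1.e-04 -1.e+00] j [ 0.007  0.305 -0.361  0.    -0.903  0.386]
F [-1.21  0.22 -1.34] M [0.061 0.015 0.004] w 13.37
turn [-0.0003  0.0002 -0.0006] shift now-axes [ 0.02  1.81 -0.19] shift target-axes [ 0.02  1.81 -0.19]
```

Request:
play_rows(
  series=[
    [0, 0.0008, 0, 0, 0, 0, 0.005],
    [0, 0.0007, 0, 0, 0, 0, 0.005],
    [0, 0.0005, 0, 0, 0, 0, 0.005],
    [0, 0, 0, 0, 0, 0, 0.005],
  ],
)

```text
clock: 11.1
position: [502.8, -156.4, 139.2]
ee_rot: [0.138, -0.693, 0.694, -0.139]
contact_force: [0.1, -0.3, -1.4]
gripper_width: 13.2
```

```bash
python3 go.py 502.5 -156.2 139 202.5
```

```text
t 11.1 pos [ 502.83 -156.44  139.23] yaw -157.47 ydown [ 1.3e-03 -4.0e-04 -1.0e+00] j [ 0.007  0.307 -0.363  0.    -0.899  0.386]
F [ 0.09 -0.31 -1.37] M [-0.034  0.04  -0.007] w 13.16
turn [-0.0008  0.0005 -0.0011] shift now-axes [ 0.22  0.23 -0.35] shift target-axes [ 0.22  0.23 -0.35]
```

Request:
play_rows(
  series=[
    [0, 0.0006, 0, 0, 0, 0, 0.005],
    [0, 0.0006, 0, 0, 0, 0, 0.005],
    [0, 0, 0, 0, 0, 0, 0.005],
  ],
)

```text
clock: 11.4
position: [502.9, -156.5, 139.2]
ee_rot: [0.138, -0.693, 0.694, -0.139]
contact_force: [-0.8, 1.4, -1.0]
gripper_width: 13.6
```

```bash
python3 go.py 502.5 -156.2 139 202.5
```

```text
t 11.4 pos [ 502.94 -156.47  139.18] yaw -157.45 ydown [ 1.9e-03 -7.0e-04 -1.0e+00] j [ 0.007  0.307 -0.364  0.001 -0.898  0.386]
F [-0.8   1.35 -1.02] M [0.114 0.201 0.041] w 13.58
turn [-0.0013  0.0008 -0.0014] shift now-axes [ 0.3   0.18 -0.42] shift target-axes [ 0.3   0.18 -0.41]
```

Request:
play_rows(
  series=[
    [0, 0.0015, 0, 0, 0, 0, 0.005],
    [0, 0.0015, 0, 0, 0, 0, 0.005],
  ],
)

```text
clock: 11.6
position: [503.2, -156.7, 139.0]
ee_rot: [0.138, -0.692, 0.694, -0.139]
contact_force: [-4.3, 3.7, 11.5]
gripper_width: 13.5
```

```bash
python3 go.py 502.5 -156.2 139 202.5
```

```text
t 11.6 pos [ 503.21 -156.69  138.99] yaw -157.37 ydown [ 0.0024 -0.002  -1.    ] j [ 0.007  0.308 -0.365  0.003 -0.896  0.386]
F [-4.34  3.67 11.5 ] M [ 1.158  1.545 -0.006] w 13.48
turn [-0.0028  0.0023 -0.0014] shift now-axes [ 0.47 -0.01 -0.73] shift target-axes [ 0.47 -0.01 -0.72]
```

Request:
play_rows(
  series=[
    [0, 0, 0, 0, 0, 0, 0.005],
  ],
)

```text
clock: 11.7
position: [503.2, -156.6, 139.3]
ee_rot: [0.138, -0.693, 0.694, -0.14]
contact_force: [-1.0, -0.7, -1.9]
gripper_width: 13.2
```

```bash
python3 go.py 502.5 -156.2 139 202.5; python3 -c "
from h import *
b=snap('side')['color'];print(read_state()['contact_force'],read_state()['wrist_torque'])
m=cv2.resize(b[160:240,320:420],(800,600),interpolation=cv2.INTER_CUBIC)[:,:,::-1]
cv2.imwrite('pics/in.png',np.clip(m*1.4,0,255).astype('uint8'))"; python3 go.py
```

```text
t 11.7 pos [ 503.16 -156.57  139.28] yaw -157.38 ydown [ 0.0028 -0.0018 -1.    ] j [ 0.008  0.307 -0.365  0.002 -0.897  0.386]
F [-0.96 -0.67 -1.89] M [-0.044  0.128  0.046] w 13.16
turn [-0.0028  0.0022 -0.0019] shift now-axes [ 0.47  0.28 -0.6 ] shift target-axes [ 0.47  0.28 -0.6 ]
[-1.35116047 -0.71476307  2.98272877] [0.12132593 0.31873483 0.03226049]
t 11.75 pos [ 503.22 -156.65  139.13] yaw -157.37 ydown [ 0.0029 -0.002  -1.    ] j [ 0.007  0.307 -0.365  0.003 -0.896  0.386]
F [-1.35 -0.71  2.98] M [0.121 0.319 0.032] w 13.45
```

View pics/in.png

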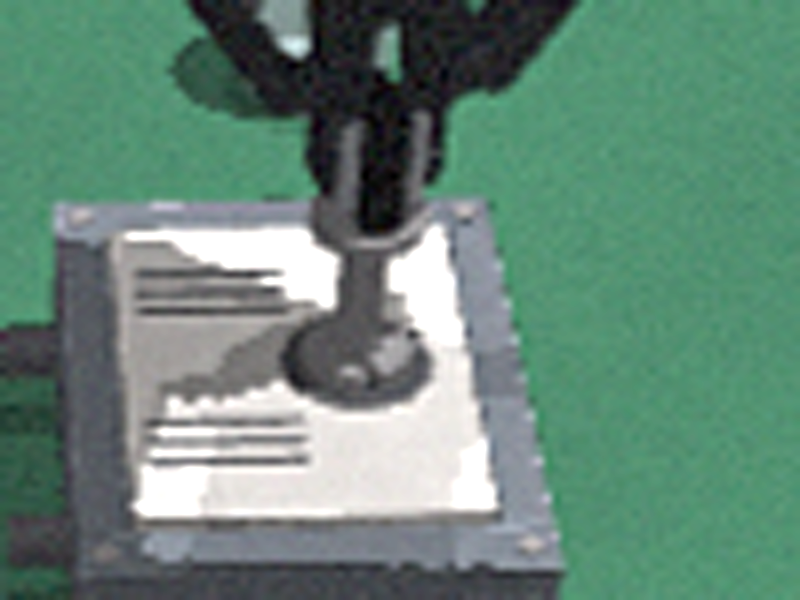

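The blade is in the slot, upright. Now a sustained gentle press, to see whether the sprung head gives.

Request:
play_rows(
  series=[
    [0, 0.0007, 0, -0.0028, 0.002, -0.0019, 0.005],
    [0, 0.0007, 0, 0, 0, 0, 0.005],
    [0, 0.0007, 0, 0, 0, 0, 0.005],
  ],
)

```text
clock: 12.05
position: [503.6, -156.9, 139.1]
ee_rot: [0.138, -0.693, 0.694, -0.138]
contact_force: [-3.2, 1.8, 6.8]
gripper_width: 13.2
```

```bash
python3 go.py 502.5 -156.2 139 202.5
```

```text
t 12.05 pos [ 503.59 -156.94  139.09] yaw -157.43 ydown [ 3.0e-04 -1.1e-03 -1.0e+00] j [ 0.006  0.309 -0.361  0.001 -0.9    0.387]
F [-3.21  1.84  6.84] M [ 0.74   1.016 -0.005] w 13.22
turn [-0.0011  0.0013  0.0001] shift now-axes [ 0.73  0.09 -1.1 ] shift target-axes [ 0.73  0.09 -1.1 ]
```

Request:
play_rows(
  series=[
    [0, 0.0009, 0, 0, 0, 0, 0.005],
  ],
)

```text
clock: 12.15
position: [503.6, -156.9, 139.0]
ee_rot: [0.139, -0.693, 0.694, -0.138]
contact_force: [-2.9, 3.0, 8.7]
gripper_width: 13.2
```

```bash
python3 go.py 502.5 -156.2 139 202.5
```

```text
t 12.15 pos [ 503.61 -156.91  139.04] yaw -157.41 ydown [ 1.0e-04 -1.3e-03 -1.0e+00] j [ 0.007  0.309 -0.361  0.002 -0.9    0.387]
F [-2.94  3.01  8.74] M [0.808 1.116 0.051] w 13.15
turn [-0.0012  0.0016  0.0004] shift now-axes [ 0.75  0.04 -1.08] shift target-axes [ 0.75  0.04 -1.08]
```

Request:
play_rows(
  series=[
    [0.0007, -0.0004, -0.001, -0.001, 0.0015, 0, 0.005],
    [0, 0.0003, -0.0002, 0, 0.05, 0, 0.005],
    [0, 0.0006, -0.0002, 0, 0.05, 0, 0.005],
    [0, 0.0006, -0.0002, 0, 0.05, 0, 0.005],
  ],
)

```text
clock: 12.55
position: [502.5, -156.2, 139.0]
ee_rot: [0.085, -0.702, 0.703, -0.084]
contact_force: [-1.4, 1.4, 6.4]
gripper_width: 13.6
```

```bash
python3 go.py 502.5 -156.2 139 202.5
```

```text
t 12.55 pos [ 502.51 -156.21  139.  ] yaw -166.33 ydown [-8.0e-04 -1.7e-03 -1.0e+00] j [ 0.008  0.308 -0.364  0.002 -0.9    0.229]
F [-1.37  1.42  6.4 ] M [0.359 0.752 0.064] w 13.65
turn [-0.0013 -0.1541  0.0013] shift now-axes [ 0.01  0.   -0.01] shift target-axes [ 0.01  0.   -0.01]
```

Request:
play_rows(
  series=[
    [0, 0.0006, 0, -0.0013, 0.06, 0.0013, 0.005],
    [0, 0.0006, -0.0001, 0, 0.06, 0, 0.005],
    [0, 0.0006, -0.0001, 0, 0.06, 0, 0.005],
    [0, 0.0006, -0.0001, 0, 0.06, 0, 0.005],
  ],
)

```text
clock: 12.95
position: [502.9, -156.1, 138.2]
ee_rot: [-0.004, -0.707, 0.707, 0.003]
contact_force: [-1.6, 0.9, 4.8]
gripper_width: 13.1
```

```bash
python3 go.py 502.5 -156.2 139 190
```

```text
t 12.95 pos [ 502.89 -156.13  138.19] yaw 179.46 ydown [ 7.0e-04 -1.1e-03 -1.0e+00] j [ 0.008  0.309 -0.365  0.001 -0.897 -0.018]
F [-1.59  0.9   4.83] M [0.436 0.621 0.111] w 13.12
turn [-0.0011 -0.1839 -0.0006] shift now-axes [ 0.39 -0.81  0.07] shift target-axes [ 0.4  -0.81 -0.  ]
```

Request:
play_rows(
  series=[
    [0.0003, 0.0006, 0, -0.001, 0.06, 0, 0.005],
    [0, 0.0006, 0, 0, 0.06, 0, 0.005],
    [0, 0.0006, -0.0001, 0, 0.06, 0, 0.005],
    [0, 0.0006, -0.0001, 0, 0.06, 0, 0.005],
    [0, 0.0006, -0.0001, 0, 0.06, 0, 0.005],
    [0, 0.0006, -0.0001, 0, 0.06, 0, 0.005],
  ],
)

```text
clock: 13.55
position: [503.6, -156.1, 136.9]
ee_rot: [-0.135, -0.694, 0.695, 0.133]
contact_force: [-1.5, 0.3, 4.6]
gripper_width: 13.3
```

```bash
python3 go.py 502.5 -156.2 139 150
```

```text
t 13.55 pos [ 503.63 -156.07  136.91] yaw 158.15 ydown [ 0.0016 -0.0018 -1.    ] j [ 0.008  0.311 -0.366  0.002 -0.893 -0.391]
F [-1.53  0.33  4.55] M [0.32  0.603 0.113] w 13.34
turn [-0.0009  0.1423 -0.0022] shift now-axes [ 1.   -2.09  0.54] shift target-axes [ 0.91 -2.09  0.67]
```

Request:
play_rows(
  series=[
    [0.0006, 0.0006, 0.0003, -0.001, 0.06, -0.002, 0.005],
    [0.0005, 0.0006, 0.0003, 0, 0.06, 0, 0.005],
    [0.0002, 0.0006, 0.0002, 0, 0.06, 0, 0.005],
    [0.0002, 0.0006, 0.0001, 0, 0.06, 0, 0.005],
    [0.0002, 0.0006, 0.0001, 0, 0.06, 0, 0.005],
    [0.0002, 0.0006, 0.0001, 0, 0.06, 0, 0.005],
  ],
)

```text
clock: 14.15
position: [504.1, -156.4, 135.7]
ee_rot: [0.262, 0.658, -0.657, -0.258]
contact_force: [-1.9, 0.8, 4.0]
gripper_width: 13.2
```

```bash
python3 go.py 502.5 -156.2 139 130
```

```text
t 14.15 pos [ 504.15 -156.39  135.7 ] yaw 136.86 ydown [ 0.0054 -0.0017 -1.    ] j [ 0.008  0.311 -0.369  0.002 -0.885 -0.762]
F [-1.9   0.81  4.05] M [0.278 0.491 0.084] w 13.15
turn [ 0.0028  0.1197 -0.005 ] shift now-axes [ 1.31 -3.31  0.98] shift target-axes [ 1.2  -3.3   1.14]
```

Request:
play_rows(
  series=[
    [0.0008, 0.0006, 0.0006, 0.0028, 0.06, -0.005, 0.005],
    [0.0005, 0.0006, 0.0005, 0, 0.05, 0, 0.005],
    [0.0003, 0.0006, 0.0003, 0, 0.05, 0, 0.005],
  ],
)

```text
clock: 14.45
position: [504.5, -156.6, 135.2]
ee_rot: [0.315, 0.634, -0.634, -0.311]
contact_force: [-2.0, 1.0, 5.3]
gripper_width: 13.2
```

```bash
python3 go.py 502.5 -156.2 134 120
```

```text
t 14.45 pos [ 504.49 -156.6   135.15] yaw 127.41 ydown [ 0.005  -0.0015 -1.    ] j [ 0.007  0.313 -0.368  0.002 -0.885 -0.926]
F [-2.02  1.02  5.34] M [0.39  0.548 0.043] w 13.21
turn [ 0.0033  0.1293 -0.004 ] shift now-axes [1.54 1.14 1.34] shift target-axes [1.35 1.15 1.52]
```

Request:
play_rows(
  series=[
    [0.001, 0.0006, 0.001, 0.0033, 0.04, -0.004, 0.005],
    [0.0004, 0.0006, 0.0004, 0, 0.04, 0, 0.005],
  ],
)

```text
clock: 14.65
position: [504.7, -156.7, 134.9]
ee_rot: [0.341, 0.621, -0.62, -0.337]
contact_force: [-1.9, 1.1, 4.4]
gripper_width: 13.5
```

```bash
python3 go.py 502.5 -156.2 134 120
```

```text
t 14.65 pos [ 504.66 -156.73  134.9 ] yaw 122.71 ydown [ 0.0045 -0.0014 -1.    ] j [ 0.007  0.314 -0.367  0.002 -0.885 -1.008]
F [-1.91  1.11  4.41] M [0.256 0.56  0.095] w 13.53
turn [ 0.0031  0.0472 -0.0036] shift now-axes [1.61 0.89 1.54] shift target-axes [1.53 0.9  1.61]
```

Request:
play_rows(
  series=[
    [0.0005, 0.0006, 0.0005, 0.003, 0.03, -0.003, 0.005],
    [0.0004, 0.0006, 0.0004, 0, 0.03, 0, 0.005],
  ],
)

```text
clock: 14.85
position: [504.9, -156.8, 134.7]
ee_rot: [0.359, 0.61, -0.61, -0.357]
contact_force: [-1.0, 0.3, 4.5]
gripper_width: 13.6
```

```bash
python3 go.py 502.5 -156.2 134 120
```

```text
t 14.85 pos [ 504.87 -156.82  134.68] yaw 119.2 ydown [ 0.0032 -0.0017 -1.    ] j [ 0.007  0.315 -0.366  0.002 -0.886 -1.069]
F [-0.97  0.32  4.47] M [0.255 0.527 0.099] w 13.62
turn [ 0.0019 -0.014  -0.003 ] shift now-axes [1.7  0.67 1.77] shift target-axes [1.72 0.68 1.75]
```

Request:
play_rows(
  series=[
    [0.0005, 0.0006, 0.0005, 0.002, 0.03, -0.002, 0.005],
  ],
)

```text
clock: 14.95
position: [504.9, -156.9, 134.6]
ee_rot: [-0.368, -0.604, 0.604, 0.366]
contact_force: [-1.1, 0.7, 3.4]
gripper_width: 13.6
```

```bash
python3 go.py 502.5 -156.2 134 120
```

```text
t 14.95 pos [ 504.88 -156.86  134.57] yaw 117.45 ydown [ 0.0019 -0.0015 -1.    ] j [ 0.007  0.316 -0.365  0.002 -0.888 -1.1  ]
F [-1.11  0.66  3.43] M [0.043 0.219 0.082] w 13.61
turn [ 0.001  -0.0445 -0.0022] shift now-axes [1.68 0.57 1.81] shift target-axes [1.76 0.57 1.73]
```

Request:
play_rows(
  series=[
    [0.0003, 0.0006, 0.0003, 0.001, 0.03, -0.002, 0.005],
  ],
)

```text
clock: 15.05
position: [505.0, -157.0, 134.5]
ee_rot: [0.377, 0.599, -0.599, -0.376]
contact_force: [-1.5, -0.5, 5.0]
gripper_width: 13.8
```

```bash
python3 go.py
```

```text
t 15.05 pos [ 505.05 -156.96  134.47] yaw 115.68 ydown [ 1.3e-03 -7.0e-04 -1.0e+00] j [ 6.000e-03  3.160e-01 -3.640e-01  1.000e-03 -8.890e-01 -1.129e+00]
F [-1.52 -0.5   5.03] M [0.044 0.426 0.065] w 13.78
```

Request:
play_rows(
  series=[
    [0.0003, 0.0006, 0.0003, 0.001, 0.03, -0.001, 0.005],
  ],
)

```text
clock: 15.15
position: [505.1, -157.0, 134.4]
ee_rot: [-0.386, -0.593, 0.593, 0.385]
contact_force: [-1.5, 0.5, 5.4]
gripper_width: 13.5
```

```bash
python3 go.py
```

```text
t 15.15 pos [ 505.14 -157.03  134.36] yaw 113.89 ydown [ 8.e-04 -7.e-04 -1.e+00] j [ 6.00e-03  3.17e-01 -3.64e-01  1.00e-03 -8.89e-01 -1.16e+00]
F [-1.47  0.52  5.37] M [0.111 0.433 0.064] w 13.52
```

Request:
play_rows(
  series=[
    [0.0003, 0.0006, 0.0003, 0.001, 0.03, -0.001, 0.005],
  ],
)

```text
clock: 15.25
position: [505.2, -157.1, 134.3]
ee_rot: [-0.395, -0.586, 0.587, 0.395]
contact_force: [-2.3, 0.7, 5.1]
gripper_width: 13.4
```

```bash
python3 go.py
```

```text
t 15.25 pos [ 505.18 -157.12  134.26] yaw 112.1 ydown [ 3.e-04 -7.e-04 -1.e+00] j [ 6.000e-03  3.170e-01 -3.630e-01  1.000e-03 -8.900e-01 -1.191e+00]
F [-2.27  0.67  5.11] M [0.118 0.443 0.059] w 13.41
```

Request:
play_rows(
  series=[
    [0.0002, 0.0006, 0.0002, 0, 0.03, 0, 0.005],
  ],
)

```text
clock: 15.35
position: [505.3, -157.2, 134.1]
ee_rot: [-0.405, -0.58, 0.58, 0.404]
contact_force: [-1.8, 0.5, 6.2]
gripper_width: 13.3
```

```bash
python3 go.py
```

```text
t 15.35 pos [ 505.26 -157.16  134.15] yaw 110.3 ydown [ 9.0e-04 -1.1e-03 -1.0e+00] j [ 6.000e-03  3.170e-01 -3.640e-01  1.000e-03 -8.890e-01 -1.223e+00]
F [-1.85  0.53  6.15] M [0.324 0.589 0.089] w 13.32
```

Request:
play_rows(
  series=[
    [0.0002, 0.0006, 0.0002, 0, 0.03, 0, 0.005],
  ],
)

```text
clock: 15.45
position: [505.3, -157.2, 134.0]
ee_rot: [-0.414, -0.574, 0.574, 0.412]
contact_force: [-1.2, 0.3, 5.7]
gripper_width: 13.3
```

```bash
python3 go.py
```

```text
t 15.45 pos [ 505.26 -157.19  134.03] yaw 108.5 ydown [ 0.0013 -0.0015 -1.    ] j [ 0.006  0.317 -0.365  0.002 -0.888 -1.255]
F [-1.18  0.28  5.7 ] M [0.247 0.588 0.045] w 13.33
```

Request:
play_rows(
  series=[
    [0.0002, 0.0006, 0.0002, 0, 0.025, 0, 0.005],
  ],
)

```text
clock: 15.55
position: [505.3, -157.2, 134.0]
ee_rot: [-0.421, -0.568, 0.569, 0.42]
contact_force: [-1.5, 0.1, 6.2]
gripper_width: 13.2
```

```bash
python3 go.py
```

```text
t 15.55 pos [ 505.26 -157.22  133.97] yaw 107.02 ydown [ 0.0017 -0.0019 -1.    ] j [ 0.006  0.317 -0.365  0.002 -0.887 -1.282]
F [-1.45  0.07  6.16] M [0.278 0.607 0.165] w 13.23
```

Request:
play_rows(
  series=[
    [0.0001, 0.0006, 0.0001, -0.001, 0.02, -0.001, 0.005],
  ],
)

```text
clock: 15.65
position: [505.3, -157.3, 134.0]
ee_rot: [0.427, 0.564, -0.564, -0.425]
contact_force: [-2.1, 0.3, 7.0]
gripper_width: 13.6
```

```bash
python3 go.py
```

```text
t 15.65 pos [ 505.29 -157.31  133.98] yaw 105.85 ydown [ 0.0026 -0.0012 -1.    ] j [ 0.006  0.317 -0.365  0.002 -0.886 -1.301]
F [-2.07  0.28  6.99] M [0.316 0.789 0.226] w 13.61
```

The torque rose to 0.23 N m and the sinking stopped at z≈133.98 (5.1 mm in total), so the stop is reached. I hold briefly, take the couple off within the play, then lift.

Request:
play_rows(
  series=[
    [0, 0.0005, 0, 0, 0, 0, 0.005],
  ],
)

```text
clock: 15.75
position: [505.3, -157.3, 133.9]
ee_rot: [0.427, 0.564, -0.564, -0.425]
contact_force: [-1.5, 2.9, 5.7]
gripper_width: 13.2
```

```bash
python3 go.py
```

```text
t 15.75 pos [ 505.26 -157.32  133.95] yaw 105.86 ydown [ 0.0024 -0.0014 -1.    ] j [ 0.006  0.317 -0.365  0.002 -0.886 -1.301]
F [-1.52  2.92  5.72] M [0.573 0.792 0.255] w 13.21
```

Request:
play_rows(
  series=[
    [0, 0.0004, 0, 0, -0.02, 0, 0.005],
    [0, 0, 0, 0, -0.03, 0, 0.005],
  ],
)

```text
clock: 15.95
position: [505.2, -157.2, 134.1]
ee_rot: [0.413, 0.575, -0.575, -0.411]
contact_force: [-1.4, 0.3, 1.7]
gripper_width: 13.2
```

```bash
python3 go.py
```

```text
t 15.95 pos [ 505.18 -157.24  134.06] yaw 108.79 ydown [ 0.0022 -0.0014 -1.    ] j [ 0.006  0.317 -0.365  0.002 -0.887 -1.25 ]
F [-1.38  0.3   1.72] M [ 0.222  0.375 -0.056] w 13.18
```

Request:
play_rows(
  series=[
    [0, -0.003, 0, 0, 0, 0, 0.005],
    [0, -0.008, 0, 0, 0, 0, 0.005],
    [0, -0.012, 0, 0, 0, 0, 0.005],
    [0, -0.015, 0, 0, 0, 0, 0.005],
    [0, -0.01, 0, 0, 0, 0, 0.005],
    [0, -0.005, 0, 0, 0, 0, 0.005],
    [0, 0, 0, 0, 0, 0, 0.005],
  ],
)

```text
clock: 16.65
position: [504.6, -157.1, 189.1]
ee_rot: [0.413, 0.574, -0.574, -0.413]
contact_force: [0.1, -0.2, -1.8]
gripper_width: 13.5
```

```bash
python3 go.py 524.9 150 190 123.5; python3 -c "
from h import *
b=snap('side')['color']
m=cv2.resize(b[160:240,320:420],(800,600),interpolation=cv2.INTER_CUBIC)[:,:,::-1]
cv2.imwrite('pics/out.png',np.clip(m*1.4,0,255).astype('uint8'))"
```

```text
t 16.65 pos [ 504.56 -157.11  189.1 ] yaw 108.49 ydown [ 3.e-04  1.e-04 -1.e+00] j [ 0.005  0.257 -0.292 -0.    -1.022 -1.253]
F [ 0.07 -0.21 -1.83] M [-0.012 -0.017  0.006] w 13.46
turn [ 3.000e-04 -2.619e-01 -1.000e-04] shift now-axes [ 284.8    -0.88 -116.71] shift target-axes [ 244.87   -0.9  -186.47]
```

View pics/out.png

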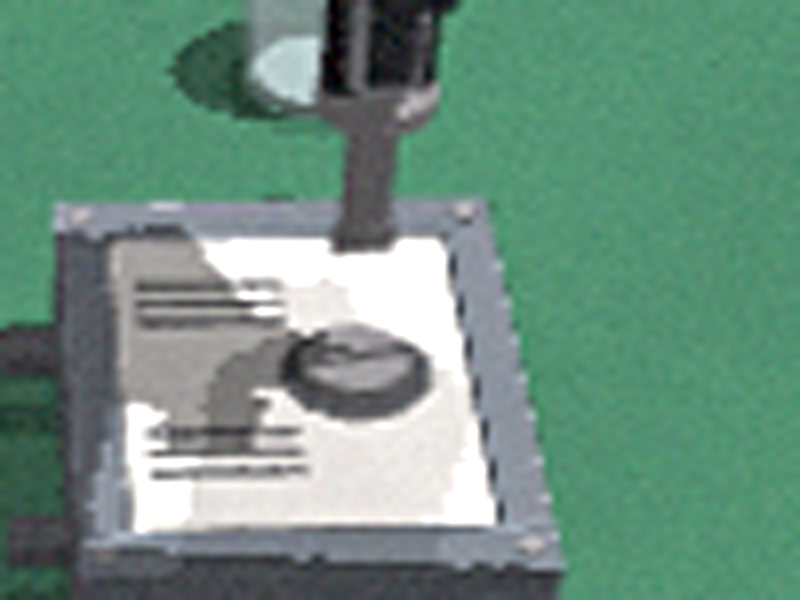

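```bash
python3 - <<'E'
from h import *
d=snap('side');
for z in(115,126,150,175,183): print(z,((proj(d,[504.6,-157.1,z])-[320,160])*[8,7.5]).round(1))
g=d['color'].astype(int); 
# shank: non-green/non-white run near the key, rows of crop: 
for v in range(178,195):
    r=g[v,355:376]; print(v,(v-160)*7.5,r.mean(1).astype(int))
E
```

```text
115 [360.6 250.2]
126 [362.9 224.2]
150 [367.9 166.5]
175 [373.4 104.4]
183 [375.1  84.2]
178 135.0 [80 83 85 86 81 79 86 81 65 62 60 62 67 63 72 81 86 84 86 84 88]
179 142.5 [80 78 83 84 83 80 88 79 65 64 59 63 65 60 67 85 81 86 83 85 85]
180 150.0 [86 82 79 85 84 82 84 85 59 62 62 64 63 61 69 87 87 85 81 89 82]
181 157.5 [80 83 83 85 81 86 82 82 56 60 58 64 59 61 72 92 87 84 83 84 81]
182 165.0 [82 82 83 85 82 84 86 80 59 62 62 62 57 62 67 90 81 84 83 80 84]
183 172.5 [86 87 85 79 86 81 85 78 60 60 59 64 61 60 68 87 83 82 86 89 89]
184 180.0 [84 84 81 81 82 83 84 84 61 61 64 63 61 61 76 85 80 82 84 83 80]
185 187.5 [82 80 84 82 77 84 85 81 53 59 59 63 60 62 74 85 88 84 83 83 84]
186 195.0 [ 71  76  95  91  91  90  97  88  53  58  63  64  58  64  84 101 102 100
  96  96  96]
187 202.5 [107 109 107 108 107 108 112 101  55  59  65  62  58  65  98 108 105 103
 106 105 105]
188 210.0 [106 107 107 106 107 106 103  85  53  58  62  64  61  75 102 109 108 104
 104 105 101]
189 217.5 [105 104 106 104 108 112 102  70  55  56  57  57  62  82  99 108 104  98
 102 105 105]
190 225.0 [ 99  97  99  97  98  98  83  53  57  60  62  64  68  68  75 101  98  97
  95 100  96]
191 232.5 [127 116 110 110 110 102  87  51  59  64  61  62  58  61  90 127 120 118
 121 112  74]
192 240.0 [211 210 215 215 215 212 155  45  54  52  51  54  59  70 144 219 216 210
 215 199 115]
193 247.5 [199 202 203 203 205 197 150  59  79  85  94  97 100 130 164 206 204 203
 206 198 161]
194 255.0 [194 198 198 197 198 201 187 148 179 189 218 216 215 207 203 200 198 197
 201 211 194]
```

The key hangs upright: its blade end is where the projection puts it (360,250 in the crop). The slot has turned and the cover now looks level with the rim. Next I carry the key back to the stand.

Request:
play_rows(
  series=[
    [0.012, 0, -0.005, 0, 0, 0, 0.005],
    [0.025, -0.001, -0.01, 0, 0, 0, 0.005],
    [0.034, -0.001, -0.014, 0, 0, 0, 0.005],
    [0.034, -0.001, -0.014, 0, 0, 0, 0.005],
    [0.034, -0.001, -0.014, 0, 0, 0, 0.005],
    [0.034, -0.001, -0.014, 0, 0, 0, 0.005],
    [0.034, -0.001, -0.014, 0, 0, 0, 0.005],
    [0.025, 0, -0.01, 0, 0, 0, 0.005],
    [0.012, 0, -0.005, 0, 0, 0, 0.005],
    [0, 0, 0, 0, 0, 0, 0.005],
  ],
)

```text
clock: 17.75
position: [518.0, 120.3, 187.6]
ee_rot: [-0.41, -0.57, 0.577, 0.417]
contact_force: [-1.0, 0.2, -0.7]
gripper_width: 13.6
```

```bash
python3 go.py 525 150 185 123.5
```

```text
t 17.75 pos [518.04 120.3  187.59] yaw 108.38 ydown [-0.0137 -0.0013 -0.9999] j [ 0.53   0.271 -0.274 -0.007 -1.038 -1.777]
F [-1.02  0.18 -0.75] M [-0.047 -0.027  0.022] w 13.57
turn [-0.0129 -0.264   0.0049] shift now-axes [ 25.98   2.46 -16.  ] shift target-axes [ 20.92   2.59 -22.2 ]
```

Request:
play_rows(
  series=[
    [0.013, 0, -0.008, -0.006, 0, 0.003, 0.005],
    [0.012, 0, -0.008, -0.006, 0, 0.002, 0.005],
    [0, 0, 0, 0, -0.09, 0, 0.005],
    [0, 0, 0, 0, -0.09, 0, 0.005],
    [0, 0, 0, 0, -0.08, 0, 0.005],
    [0, 0, 0, 0, 0, 0, 0.005],
    [0, 0, 0, 0, 0, 0, 0.005],
  ],
)

```text
clock: 18.45
position: [525.9, 150.3, 185.9]
ee_rot: [-0.335, -0.621, 0.624, 0.335]
contact_force: [-0.9, 0.1, -1.2]
gripper_width: 13.4
```

```bash
python3 go.py 525 150 165 123.5
```

```text
t 18.45 pos [525.91 150.27 185.91] yaw 123.48 ydown [-0.0017 -0.0041 -1.    ] j [ 0.576  0.292 -0.252  0.003 -1.03  -1.564]
F [-0.9   0.09 -1.23] M [-0.001 -0.014 -0.014] w 13.42
turn [-0.0037 -0.0003 -0.0025] shift now-axes [ 0.33 20.91  0.83] shift target-axes [ 0.28 20.91  0.9 ]
```

Request:
play_rows(
  series=[
    [0.0003, 0.01, 0.0009, -0.0037, 0, -0.0025, 0.005],
    [0, 0.015, 0, 0, 0, 0, 0.005],
    [0, 0.01, 0, 0, 0, 0, 0.005],
    [0, 0.004, 0, 0, 0, 0, 0.005],
    [0, 0, 0, 0, 0, 0, 0.005],
    [0, 0, 0, 0, 0, 0, 0.005],
  ],
)

```text
clock: 19.05
position: [524.8, 149.3, 143.7]
ee_rot: [-0.336, -0.622, 0.622, 0.337]
contact_force: [0.3, -0.0, -0.9]
gripper_width: 13.4
```

```bash
python3 go.py 524.9 150 130 123.5
```

```text
t 19.05 pos [524.75 149.29 143.72] yaw 123.14 ydown [-4.e-04  2.e-04 -1.e+00] j [ 0.574  0.332 -0.311 -0.    -0.928 -1.566]
F [ 0.29 -0.01 -0.87] M [-0.088  0.017  0.028] w 13.44
turn [-0.0002 -0.0062  0.0004] shift now-axes [ 0.5  13.72 -0.51] shift target-axes [ 0.51 13.72 -0.51]
```

Request:
play_rows(
  series=[
    [0.0005, 0.003, -0.0005, 0, -0.006, 0, 0.005],
    [0, 0.006, 0, 0, 0, 0, 0.005],
    [0, 0.008, 0, 0, 0, 0, 0.005],
    [0, 0.006, 0, 0, 0, 0, 0.005],
    [0, 0, 0, 0, 0, 0, 0.005],
  ],
)

```text
clock: 19.55
position: [525.6, 150.6, 119.9]
ee_rot: [0.335, 0.624, -0.622, -0.334]
contact_force: [0.1, -0.9, -1.1]
gripper_width: 13.1
```

```bash
python3 go.py 524.9 150 84 123.5
```

```text
t 19.55 pos [525.58 150.55 119.89] yaw 123.51 ydown [ 0.0018  0.0016 -1.    ] j [ 0.575  0.361 -0.339 -0.    -0.869 -1.561]
F [ 0.14 -0.88 -1.09] M [-0.029 -0.006 -0.02 ] w 13.05
turn [0.0024 0.0002 0.0003] shift now-axes [-0.1  35.88  0.96] shift target-axes [-0.09 35.89  0.87]
```

The blade is 19 mm into the hole with no force. Continue down.

Request:
play_rows(
  series=[
    [0, 0.008, 0.0009, 0.0024, 0, 0, 0.005],
    [0, 0.01, 0, 0, 0, 0, 0.005],
    [0, 0.009, 0, 0, 0, 0, 0.005],
    [0, 0.005, 0, 0, 0, 0, 0.005],
    [0, 0, 0, 0, 0, 0, 0.005],
    [0, 0, 0, 0, 0, 0, 0.005],
  ],
)

```text
clock: 20.15
position: [524.6, 149.9, 84.2]
ee_rot: [-0.334, -0.622, 0.623, 0.335]
contact_force: [0.1, 0.2, -1.2]
gripper_width: 13.6
```

```bash
python3 go.py 524.9 150 79.5 123.5
```

```text
t 20.15 pos [524.63 149.87  84.24] yaw 123.52 ydown [-1.5e-03 -8.0e-04 -1.0e+00] j [ 0.575  0.406 -0.377 -0.    -0.79  -1.561]
F [ 0.12  0.15 -1.18] M [0.019 0.024 0.033] w 13.61
turn [-0.0017  0.0003  0.0001] shift now-axes [-0.04  4.74 -0.31] shift target-axes [-0.04  4.74 -0.3 ]
```

Request:
play_rows(
  series=[
    [0, 0.002, -0.0003, -0.0017, 0, 0, 0.005],
    [0, 0.002, 0, 0, 0, 0, 0.005],
    [0, 0.001, 0, 0, 0, 0, 0.005],
    [0, 0, 0, 0, 0, 0, 0.005],
  ],
)

```text
clock: 20.55
position: [525.6, 150.4, 79.8]
ee_rot: [0.335, 0.624, -0.622, -0.334]
contact_force: [0.5, -0.4, -1.3]
gripper_width: 13.3
```

```bash
python3 go.py 524.9 150 79.2 123.5
```

```text
t 20.55 pos [525.6  150.37  79.78] yaw 123.52 ydown [ 0.002   0.0012 -1.    ] j [ 0.575  0.412 -0.381  0.    -0.775 -1.561]
F [ 0.52 -0.39 -1.26] M [0.012 0.048 0.005] w 13.34
turn [ 0.0024  0.0004 -0.0001] shift now-axes [0.08 0.58 0.79] shift target-axes [0.08 0.58 0.79]
```

Request:
play_rows(
  series=[
    [0, 0.0006, 0.0004, 0.001, 0, 0, 0.005],
    [0, 0, 0, 0, 0, 0, 0.025],
    [0, 0, 0, 0, 0, 0, 0.05],
    [0, 0, 0, 0, 0, 0, 0.05],
    [0, 0, 0, 0, 0, 0, 0.05],
    [0, 0, 0, 0, 0, 0, 0.05],
  ],
)

```text
clock: 21.15
position: [526.6, 150.8, 80.8]
ee_rot: [0.335, 0.625, -0.622, -0.333]
contact_force: [-0.1, -0.4, -0.1]
gripper_width: 50.2
```

```bash
python3 go.py 524.9 150 79.2 123.5
```

```text
t 21.15 pos [526.57 150.76  80.8 ] yaw 123.57 ydown [ 0.0047  0.0021 -1.    ] j [ 5.750e-01  4.110e-01 -3.800e-01  1.000e-03 -7.740e-01 -1.561e+00]
F [-0.14 -0.44 -0.07] M [ 0.008  0.039 -0.015] w 50.21
turn [ 0.0051  0.0012 -0.0009] shift now-axes [0.29 1.59 1.82] shift target-axes [0.29 1.6  1.81]
```

Released. Rise straight up and swing clear so the top camera can see.

Request:
play_rows(
  series=[
    [0, -0.005, 0.0018, 0.005, 0.001, 0, 0.05],
    [0, -0.015, 0, 0, 0, 0, 0.05],
    [0, -0.025, 0, 0, 0, 0, 0.05],
    [0, -0.03, 0, 0, 0, 0, 0.05],
    [0, -0.03, 0, 0, 0, 0, 0.05],
    [0, -0.02, 0, 0, 0, 0, 0.05],
    [0, -0.01, 0, 0, 0, 0, 0.05],
    [0, 0, 0, 0, 0, 0, 0.05],
  ],
)

```text
clock: 21.95
position: [524.0, 149.0, 222.5]
ee_rot: [-0.335, -0.622, 0.624, 0.335]
contact_force: [0.6, -0.3, -0.9]
gripper_width: 49.9
```

```bash
python3 go.py 380 300 230 123.5
```

```text
t 21.95 pos [524.03 149.01 222.45] yaw 123.49 ydown [-0.0018 -0.0026 -1.    ] j [ 5.750e-01  2.570e-01 -2.030e-01  1.000e-03 -1.114e+00 -1.562e+00]
F [ 0.55 -0.28 -0.91] M [ 0.066 -0.024 -0.015] w 49.94
turn [-0.003  -0.0002 -0.0012] shift now-axes [205.38  -7.68  36.84] shift target-axes [205.4   -7.55  36.77]
```

Request:
play_rows(
  series=[
    [0.015, -0.002, 0.003, -0.003, 0, 0, 0.05],
    [0.03, -0.002, 0.005, 0, 0, 0, 0.05],
    [0.035, -0.002, 0.006, 0, 0, 0, 0.05],
    [0.035, -0.002, 0.006, 0, 0, 0, 0.05],
    [0.035, -0.002, 0.006, 0, 0, 0, 0.05],
    [0.03, 0, 0.005, 0, 0, 0, 0.05],
    [0.015, 0, 0.003, 0, 0, 0, 0.05],
    [0, 0, 0, 0, 0, 0, 0.05],
  ],
)

```text
clock: 22.75
position: [375.5, 296.4, 222.6]
ee_rot: [-0.333, -0.616, 0.629, 0.338]
contact_force: [-0.2, -0.3, -0.4]
gripper_width: 50.1
```

```bash
python3 go.py; sed 's/64.9/60.0/g;s/72.9/68/g;s/,70)/,65)/' meas.py >meas2.py; python3 meas2.py; python3 key.py; python3 -c "
from h import *
b=snap('side')['color'];t=snap('top')['color']
def c(i,x,y,w,h): return cv2.resize(i[y:y+h,x:x+w],(400,300),interpolation=cv2.INTER_CUBIC)
m=np.vstack([np.hstack([c(t,235,247,80,60),c(t,340,230,112,84)]),np.hstack([c(b,297,265,96,72),c(b,310,180,88,66)])])[:,:,::-1]
cv2.imwrite('pics/end.png',np.clip(m*1.5,0,255).astype('uint8'))"
```

```text
t 22.75 pos [375.52 296.37 222.6 ] yaw 123.32 ydown [-0.0145 -0.0127 -0.9998] j [ 1.005  0.151 -0.338 -0.006 -1.101 -1.992]
F [-0.16 -0.34 -0.43] M [ 0.025 -0.084 -0.06 ] w 50.14
cover rect ((522.196533203125, -152.75399780273438), (116.61827087402344, 156.18365478515625), 12.376018524169922)
cover side ((523.2400512695312, -154.3388671875), (112.6740493774414, 152.9424591064453), 12.563375473022461)
latch top px [398.93010753 283.20967742] [390 274  20  20 186]
latch z70 ((502.60791015625, -156.94488525390625), 23.644132614135742) (502.72003173828125, -156.81484985351562)
latch side px [363.92553191 209.42021277] [355 203  19  13 188] [ 503.58465154 -148.79698876   69.        ]
top slot c 501.932621231503 -158.4389897509622 ang 25.03018705352048 [ 4.25751314 38.62920591]
side slot c 502.88443916652255 -160.24609130437105 ang 26.358271524388414 [ 4.80401092 35.38610345]
collar px n 314
(274.0, 276.5) 23.963613510131836 collar xy [517.84061566 141.92990376  73.        ] mm rad 56.750927753879395
foot ((524.7049560546875, 149.66830444335938), (89.91675567626953, 89.10868835449219), 21.179147720336914)
bright [521.92053463 149.31199878] 823.0 117.20324676041642 [ 87.26251115 154.80119833]
collar ((523.9500122070312, 150.08749389648438), 20.836257934570312)
```

View pics/end.png

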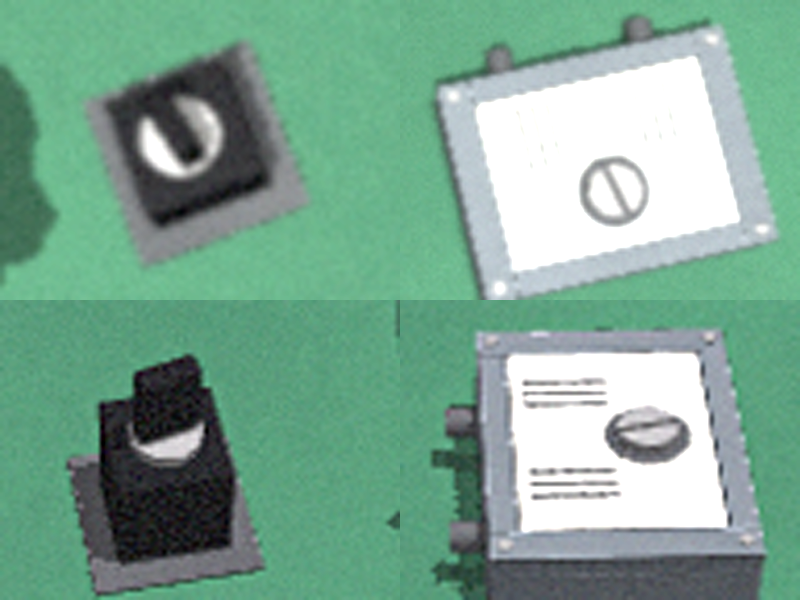

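The slot now lies at about 25.7°, so it turned 87°, the cover is level with the rim, and the key stands in its stand as before. The purple and white look-alikes have gone from these crops, so I check the whole bench.

```bash
python3 -c "
from h import *
b=snap('side')['color'];t=snap('top')['color']
m=np.vstack([t[100:400],b[140:440]])[:,:,::-1]
cv2.imwrite('pics/all.png',np.clip(m*1.4,0,255).astype('uint8'))"
```

```text
(no output)
```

View pics/all.png

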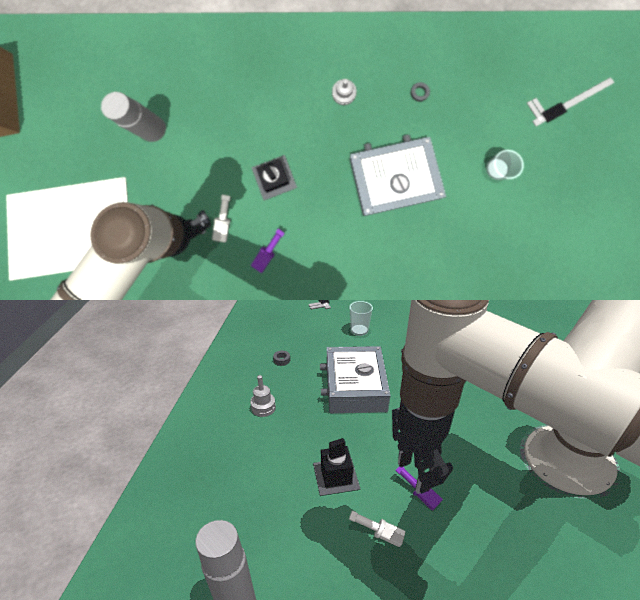

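Both look-alikes lie flat on the bench: white at (221,220) and purple at (268,250). They were already down in the 3.6 s picture, when the fingers had never been below 186 mm, well above their roughly 114 mm. The four bystanders stand where they were and the gripper is free in the air. Handing in.

```bash
python3 -c "
from h import *
print(job_done())"
```

```text
the job is handed in; nothing more can be done
None
```

The key turned the latch clockwise to its stop, the cover is down, and the key is back in its stand and released. I handed the job in at about 23 s and got no verdict back.

**Turn:** I gripped the black-handled key, put the blade in the slot and turned it with a press of about 4 to 8 N.
- The turn ended when the couple rose to about 0.23 N m and the sinking stopped after 5.1 mm. One reading a moment later, while holding, was 0.255, just over the 0.25 limit; the readings scatter by about 0.03.
- The slot moved from 112.5° to 25.7°, about 87°, which is in the expected range.
- The cover looks flush. The cameras cannot resolve 0.2 mm, so "fully home" rests on the stop I felt and the amount it sank.

**Key in the stand:** it stands upright with the collar centre at (524.0, 150.1), against (524.2, 149.8) at the start. The gripper is open and clear. Flask, tool holder, nut and beaker look unmoved.

**What disagreed:**
- **Sprung head:** it hardly gave. The blade felt nearly rigid on the slot's floor, moving about 0.2 mm at roughly 10 N. A first press reached about 13 N, still under the 35 N limit.
- **Look-alikes:** the purple and white keys are lying on the bench. They stood at the start and were already down by 3.6 s, before the fingers had been lower than 186 mm. I did not see them fall, but they probably toppled on their own.

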